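Take down a finished filtration and weigh the filtrate

ROBOT

A 6-joint arm with a two-finger parallel gripper is mounted at the origin on a cart in front of the work surface, level with it; the furniture and walls round the work are solid. World frame = base frame: x ahead of the robot, y to its left, z up, the work surface at z = 0. Lengths are in mm, angles in rad, forces in N, time in s.
With the tool pointing down it reaches from about 350 to 875 mm from the base axis. Payload 4.2 kg.
Tool frame: the origin (TCP) lies on the mounting face of the last link; the fingertips stand 173 mm ahead of it and the grasp point (between the pads) lies grip_point_offset ahead of it (grip_point_offset is the distance from the TCP to the grasp point, in mm); z points along the fingers, y is the line along which they close (so a half turn about z gives the same grasp; the last joint's range is limited). The gripper opens to 85 mm and grips with 20 to 120 N. Pads are 22 mm wide; open, the fingers measure 114 mm over their backs; the gripper's body (76 mm by 85 mm) begins 54 mm behind the grasp point. The pads swing forward as they close: fully open they stand 13 mm farther back than shut.
Start: joints at [-1.045, 0.385, 0.008, 0, -1.194, -0.259], TCP at [164.796, -602.862, 404.712] pointing down, gripper open.
Joint ranges: [-3.14, 3.14], [-1.21, 2.06], [-1.07, 1.41], [-3.16, 2.05], [-2.99, -0.16], [-3.1, 3.1]. Speed limits (rad/s): [2.79, 2.79, 3.14, 3.14, 3.14, 3.14].

INTERFACE

Orientations are given as a unit quaternion [x, y, z, w].
In Python, from bench import read_state, get_image, job_done, recognise, place_of, grip_point_offset gives the robot as it stands. The module is installed in compiled form; this text tells all that it offers.
- The arm moves only by the tool carry_out, never from a script. Its arguments are lists of equal length, an entry for each row: "slide": the shift along the tool's x, y, z in m, a list of three; "roll": the turn about the tool's z in degrees; "claw": the finger opening in m, from 0 to 0.0854. A call has 1 to 8 rows; each row is the pose to reach, as a shift and turn from the pose commanded when the call began, along the tool's axes at that moment; what a row does not reach only later rows make up. A row lasts 1/8 s, in which the tool goes at most 62.5 mm and 10.7 degrees, less where a joint would pass 70% of its speed; a pose out of reach is approached as far as the arm can. A call with a gripper value outside its range is refused whole. The fingers move at their own pace and stop on an object; the grip force is fixed at half the most. Time passes only in rows, so rows that repeat a pose let the fingers close. It gives the time, the measured TCP pose, the force, the opening and the grip force at its end, in the units of the state.
- read_state(): the state, without advancing time (a new reading comes with each control period).
- get_image(name): name is "scene" or "top"; returns a dict with "img" (480x640x3 uint8, red, green, blue), "z_map" (480x640 float32, mm along the optical axis (not along the pixel's ray), 0 where there is no reading), "mtx" (3x3 intrinsics, pixels), "world_from_camera" (4x4, takes a point from camera to world coordinates). Camera axes: x right, y up, looking along -z (the intrinsics and any distortion apply to the point x, -y, -z); pixel columns grow to the right and rows downward; lengths in mm; the calibration is good to about 2 mm. A picture is of the moment at which its call begins.
- job_done(): hands the job in; it is judged then, once.
Trained networks look in a picture, given as the dict that the camera call returned (one of the last four; its "shot" number tells which), for a name from the list of things; names that differ only in an ending like _2 or _b are one class to them, and where a whole thing is asked for, a point or a joint stands for the part that bears it (a point fixed in the world has none). Each returns a list of dicts, best first, with "conf" (0 to 1); they miss things now and then, are a little off and sometimes report something else, mostly with a low value. They report only what shows in the picture. A call takes as long as a camera call. They do not tell look-alikes from the thing itself.
- recognise(picture, thing): "at" ([column, row] in pixels, amid what is visible of it).
- place_of(picture, thing): "at" ([column, row] in pixels: a listed point, or the origin of a listed thing).
The state is a dict: "clock": time; "joints": joint angles; "joint_vel": joint speeds; "joint_efforts": joint torques, N m; "position": TCP position; "ee_rot": TCP orientation; "contact_force": force on the tool from outside, world axes, zero at the start; "wrist_torque": the same for the moment, N m; "gripper_width": finger opening in mm; "grasp_force": force on a finger pad.
Only numpy, scipy, OpenCV 4.12 (cv2) and the standard library are available. Lean on these libraries where they do the work, as an engineer would, in place of code of your own. Each camera call takes 0.05 s, during which the arm holds its last target. There are 200 camera calls.

TASK

The filtration is finished, so take the apparatus apart from the top down: hang the porcelain funnel in the hole of the funnel stand, then put the rubber collar back on its storage post, flat on top of the larger collars. Then stand the flask of filtrate in the middle of the balance pan, keeping it upright so that nothing spills, and last slip the aluminium cap fully down over the flask's mouth.

Things in the scene. Friction and masses are not known exactly. Their poses are not given: they have to be found in the camera images.
- flask: Conical glass flask, loose, 0.15 kg, bottom of the stack: base 67 mm across, 106 mm tall; neck 24 mm across from 74 mm up, lip 28 mm across from 98 to 106 mm up, mouth 17 mm wide. A glass hose nozzle 8 mm thick, 78 mm up, sticks out along +x to 33 mm from the axis. Origin: centre of the underside, z up. Carry it by lip or neck; fingertips 85 mm or more up pass over the nozzle.
- collar: Black rubber collar, loose: flat ring 58 mm across, 16 mm thick, with a 21 mm hole; a recess 34 mm across and 8 mm deep in its underside sits over the flask's lip. Origin: centre of the underside, z up. At the start it lies on the flask, origin 98 mm above the flask's. Grip it across its rim.
- funnel: Small white porcelain funnel, loose, 0.08 kg, top of the stack: cup 45 mm across (47 at the rim) from 66 to 94 mm above the stem's end, 45 degree cone below it down to 50 mm, then a straight stem 9 mm thick. Origin: lower end of the stem, z up. At the start the stem hangs through the collar into the flask, origin 58 mm above the flask's. Grip the outside of the cup.
- cap: Aluminium slip cap, loose, standing mouth down on the worktop: round, 45 mm across, 22 mm tall, flat closed top 2.5 mm thick, 40 mm wide inside. Origin: centre of its open underside, z up. Fully down on the flask, its top rests on the lip and its origin is 86 mm above the flask's.
- funnel_stand: Fixed white plastic funnel stand: foot, a column 52 mm behind the hole (along +x), and an arm with one round hole 30 mm across, its upper face 100 mm above the worktop (clamp at the column 103 mm). Origin: on the worktop below the hole's centre, z up. The funnel hangs in the hole by its cone, its origin then 40 mm above the worktop.
- collar_post: Fixed storage post: steel foot 84 mm across, upright pointed pin 8 mm thick, tip 76 mm above the worktop; two larger black collars (80 and 69 mm across) lie on it, the top of the upper one 41 mm above the worktop. Origin: on the worktop on the pin's axis, z up. The collar belongs on top of them, origin 41 mm above the worktop.
- balance: Fixed compact top-pan balance, white housing 150 by 130 mm, dark display strip along its front (-x) edge, round steel pan 96 mm across, its top 51 mm above the worktop. Origin: on the worktop below the pan's centre, z up.
- centrifuge: Obstacle, leave it alone: heavy bench centrifuge between the left and right parts of the worktop, lid open. Origin: on the worktop under the middle of its housing, z up. Housing 300 mm deep (x), 350 mm wide (y), knobs 25 mm more in front, 250 mm tall; the open lid behind rises to 540 mm. It never moves; carry things past its front, not over it.
There are look-alikes about, which are no part of the job. What is shaped like the collar but green or pink is not meant.

How it is judged:
By the outcome, as a careful person would: the job done as asked, in the order asked, and still so for the second after the job is handed in, with the robot touching nothing.
It also fails if it takes over 128 s, if anything falls off the work surface, if the arm or the gripper's body presses on something with over 40 N, if the wrist force passes 120 N, or if a joint passes its speed limit or range.

## Working session

There is one attempt and no reset: what is moved stays moved. The work goes in short steps, Python scripts to look and compute and a tool call to move; the robot and the scene stay as the last step left them, time stands still between calls to the robot, and variables do not carry over. Pictures are saved under pics/ and viewed, at most 14 in all, crops included, and the job is handed in when it is done.

Besides the shell and the picture viewer there is one more tool, called as a command line: name --pt "numbers of a row" for each row, then --argument value for the rest. carry_out: Moves the arm, as the interface text tells. Its arguments: {"type":"object","properties":{"slide":{"type":"array"},"roll":{"type":"array"},"claw":{"type":"array"}},"required":["slide","roll","claw"]}

```bash
mkdir -p pics
cat > h.py <<'E'
import numpy as np, cv2
from bench import *
def cloud(d):
    z=d["z_map"]; K=d["mtx"]; T=d["world_from_camera"]
    v,u=np.mgrid[0:480,0:640]
    P=np.stack([(u-K[0,2])/K[0,0]*z,-(v-K[1,2])/K[1,1]*z,-z,np.ones_like(z)],-1)
    W=(P@np.asarray(T).T)[...,:3]; W[z<=0]=np.nan
    return W
def ray(d,at,zp):
    K=d["mtx"];T=np.asarray(d["world_from_camera"])
    r=T[:3,:3]@np.array([(at[0]-K[0,2])/K[0,0],-(at[1]-K[1,2])/K[1,1],-1]); o=T[:3,3]
    return o+r*(zp-o[2])/r[2]
def save(d,n,crop=None,s=1):
    im=d["img"][...,::-1]
    if crop: im=im[crop[1]:crop[3],crop[0]:crop[2]]
    cv2.imwrite("pics/"+n,cv2.resize(im,None,fx=s,fy=s,interpolation=cv2.INTER_CUBIC))
E
python3 - <<'E'
from h import *
np.set_printoptions(precision=1,suppress=True)
s=read_state();print(s["position"],s["ee_rot"],grip_point_offset)
for c in("scene","top"):
    d=get_image(c);save(d,c+"0.png");print(c,np.asarray(d["world_from_camera"])[:3,3],[k for k in d])
    np.savez(c+"0.npz",W=cloud(d))
    for n,z in dict(flask=0,collar=98,funnel=58,cap=0,funnel_stand=0,collar_post=0,balance=0,centrifuge=0).items():
        for r in place_of(d,n)[:4]: print(n,round(r["conf"],2),np.round(r["at"]),ray(d,r["at"],z))
E
```

```text
[ 164.8 -602.7  403.6] [-0.1  1.   0.  -0. ] 154.70000000000002
scene [-256.1  613.7 1105.2] ['img', 'z_map', 'mtx', 'world_from_camera', 'shot']
flask 0.92 [236. 325.] [488.3 420.7   0. ]
collar 0.78 [322. 318.] [338.2 268.4  98. ]
collar 0.76 [194. 351.] [411.8 541.3  98. ]
collar 0.67 [278. 317.] [392.5 350.9  98. ]
collar 0.6 [234. 305.] [475.1 418.   98. ]
funnel 0.88 [234. 313.] [481.9 421.5  58. ]
cap 0.81 [376. 273.] [440.8  41.5   0. ]
funnel_stand 0.8 [412. 244.] [ 471.  -101.6    0. ]
collar_post 0.73 [469. 218.] [ 463.4 -302.4    0. ]
balance 0.97 [410. 197.] [ 623.2 -211.6    0. ]
top [ 475.8  106.7 1157.3] ['img', 'z_map', 'mtx', 'world_from_camera', 'shot']
flask 0.51 [197. 278.] [487.9 430.2   0. ]
collar 0.92 [157. 287.] [465.3 497.9  98. ]
collar 0.75 [188. 284.] [471.9 424.4  98. ]
collar 0.73 [240. 286.] [466.3 301.7  98. ]
funnel 0.86 [195. 282.] [476.5 419.7  58. ]
cap 0.68 [343. 293.] [448.5  51.7   0. ]
funnel_stand 0.72 [400. 280.] [483.1 -96.3   0. ]
collar_post 0.59 [482. 285.] [ 471.  -306.3    0. ]
balance 0.7 [448. 224.] [ 629.5 -221.5    0. ]
```

View pics/scene0.png

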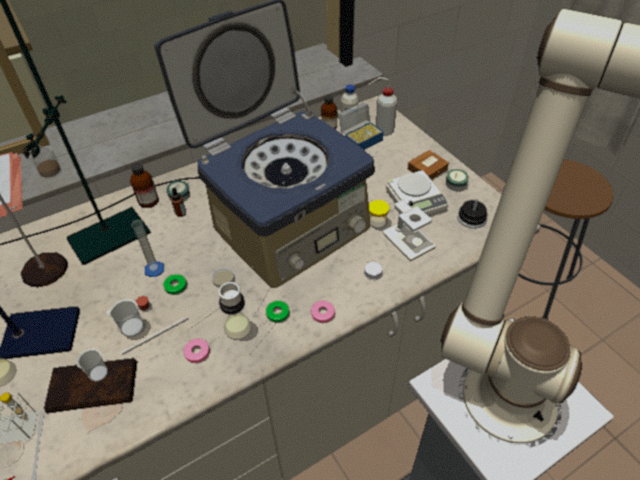

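View pics/top0.png

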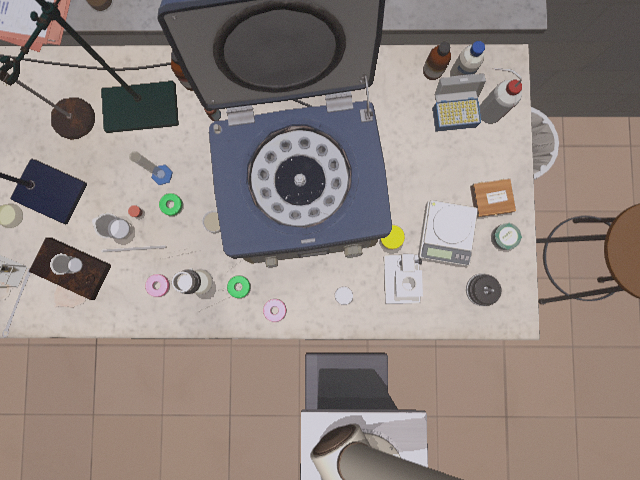

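Run:
```python
from h import *
np.set_printoptions(precision=1,suppress=True)
D={c:get_image(c) for c in("scene","top")}
def st(c,x0,x1,y0,y1,z0,z1):
    W=cloud(D[c]);m=(W[...,0]>x0)&(W[...,0]<x1)&(W[...,1]>y0)&(W[...,1]<y1)&(W[...,2]>z0)&(W[...,2]<z1)
    p=W[m]
    if len(p)<3: return print(c,"none")
    (cx,cy),r=cv2.minEnclosingCircle(p[:,:2].astype(np.float32))
    print(c,len(p),"mean",p.mean(0),"circ",cx,cy,r,"zmax",p[:,2].max())
for c in D:
    print("rim");st(c,430,530,370,470,142,165)
    print("collar");st(c,430,530,370,470,105,122)
    print("cap");st(c,410,480,15,80,15,30)
    print("standarm");st(c,430,560,-140,-50,92,110)
    print("post collars top");st(c,420,510,-350,-260,34,46)
    print("pin");st(c,420,510,-350,-260,55,80)
    print("pan");st(c,560,700,-290,-150,47,56)
    print("centrifuge");st(c,300,900,-100,320,200,255)
    W=cloud(D[c]);m=(W[...,2]>30)&(W[...,1]>-40)&(W[...,1]<260)&(W[...,2]<255)
    print("cf xmin",np.nanpercentile(W[m][:,0],[0.1,1,3]))
save(D["top"],"a.png",(140,250,290,330),5)
save(D["scene"],"b.png",(180,270,340,370),5)
save(D["top"],"c.png",(370,190,520,310),5)
```

```text
rim
scene 188 mean [478.6 422.8 150. ] circ 478.60711669921875 422.2449645996094 24.36486053466797 zmax 158.81305725798552
collar
scene 208 mean [464.5 426.6 113.8] circ 477.6930847167969 422.8416442871094 28.88848304748535 zmax 119.97586232505125
cap
scene 212 mean [443.   52.2  23.2] circ 442.7288513183594 49.93345260620117 24.54727554321289 zmax 28.484892010123076
standarm
scene 590 mean [488.5 -98.1 101.1] circ 491.49188232421875 -98.734375 55.5476188659668 zmax 108.89689504472847
post collars top
scene 311 mean [ 457.5 -302.3   41.4] circ 460.2525329589844 -304.4815673828125 36.77631759643555 zmax 45.99747082811018
pin
scene 16 mean [ 459.7 -304.9   66.9] circ 459.7593994140625 -305.06085205078125 6.5576066970825195 zmax 78.69310980444675
pan
scene 562 mean [ 621.  -216.1   52.1] circ 619.112548828125 -215.0542755126953 71.4133529663086 zmax 55.98857528141116
centrifuge
scene 10873 mean [667.3 157.4 240.4] circ 690.2733764648438 154.1146240234375 220.60272216796875 zmax 254.99752467657845
cf xmin [-91.9 -82.5 -67.7]
rim
top 134 mean [478.4 424.7 149.9] circ 478.59912109375 424.1
[... 270 characters left out ...]
069336 zmax 26.998158871423584
standarm
top 838 mean [491.  -98.4  99.9] circ 492.1864318847656 -97.13188934326172 55.352420806884766 zmax 108.12551310087929
post collars top
top 553 mean [ 459.9 -304.6   40.1] circ 460.02960205078125 -305.5655822753906 34.6589241027832 zmax 45.558374484848855
pin
top 17 mean [ 460.2 -303.    65.8] circ 460.27313232421875 -303.0706481933594 3.8241124153137207 zmax 75.91206941178439
pan
top 1062 mean [ 622.6 -217.8   50.6] circ 615.2034912109375 -225.63243103027344 58.62458801269531 zmax 55.770710254565984
centrifuge
top 22234 mean [689.8 149.2 240.7] circ 691.681884765625 151.93385314941406 220.4052276611328 zmax 254.9971359977119
cf xmin [ 74.7  94.3 120.7]
```

View pics/a.png

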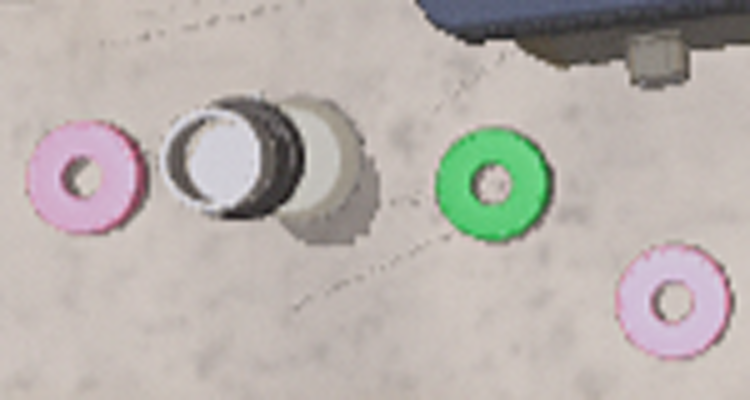

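View pics/b.png

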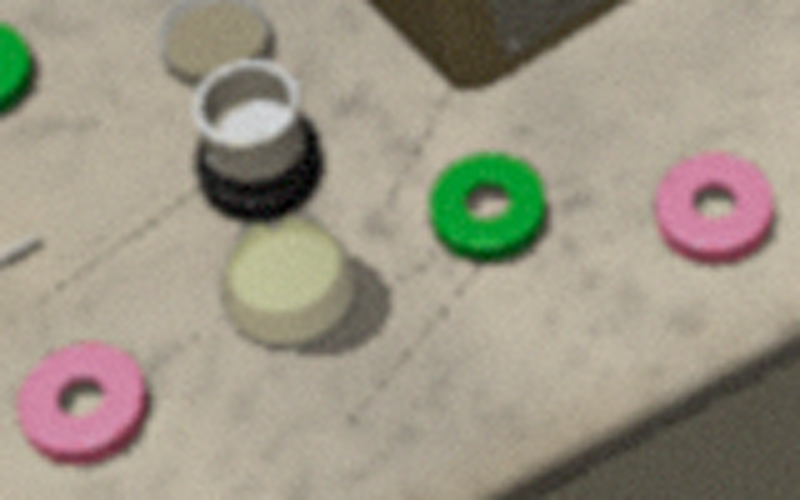

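View pics/c.png

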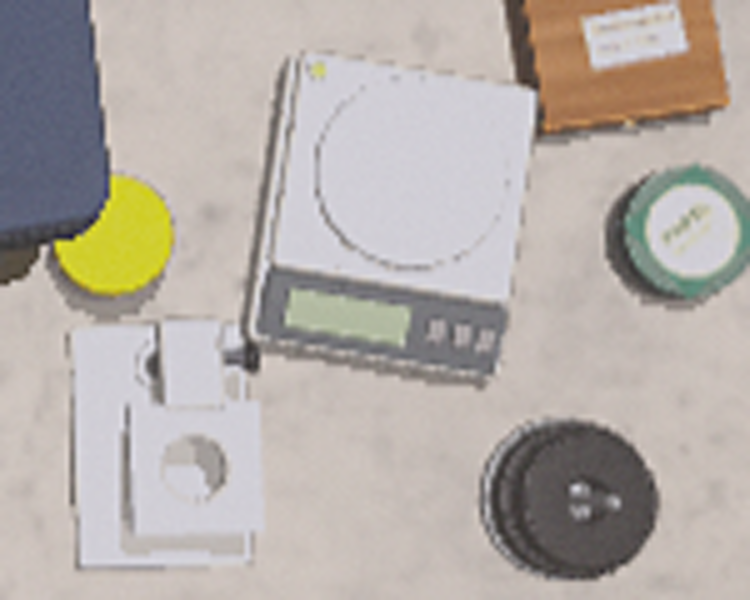

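```bash
cat >> h.py <<'E'
from scipy.spatial.transform import Rotation as R
def delta(*targets):
    s=read_state();r=R.from_quat(s["ee_rot"]);p=np.array(s["position"])
    print("t",round(s["clock"],2),"pos",p.round(1),"tool x",r.as_matrix()[:,0].round(3),"z",r.as_matrix()[:,2].round(3),"w",round(s["gripper_width"],1),"F",np.round(s["contact_force"],1),"gf",round(s["grasp_force"],1))
    for t in targets: print(t,"->",r.inv().apply(np.array(t)-p).round(1)/1000)
E
python3 - <<'E'
from h import *
np.set_printoptions(precision=4,suppress=True)
d=get_image("top")
print("hole",ray(d,(408.6,284),100),"pan",ray(d,(452.4,224.8),51))
W=cloud(d);m=(W[...,2]>100)&(W[...,1]>-40)&(W[...,1]<340)&(W[...,2]<255)&(W[...,0]>350)&~((abs(W[...,1]-424)<50)&(W[...,0]<530))
print("cf",np.nanpercentile(W[m][:,0],[0,.1,1,3]))
# hole from depth: pixels inside arm area lower than arm
m=(abs(W[...,0]-480)<25)&(abs(W[...,1]+98)<25)&(W[...,2]<60)
v,u=np.nonzero(cv2.morphologyEx((W[270:296,395:422,2]<80).astype(np.uint8),cv2.MORPH_OPEN,np.ones((2,2))))
print((W[275:293,398:420,2]<80).astype(int))
delta((440,-300,404),(430,0,400),(430,200,400),(478.5,423,400))
print(read_state()["joints"])
E
```

```text
hole [473.096  -98.1683 100.    ] pan [ 620.4393 -218.9202   51.    ]
cf [527.5433 530.4393 538.5708 548.3947]
[[0 0 0 0 0 0 0 0 0 0 0 0 0 0 0 0 0 0 0 0 0 0]
 [0 0 0 0 0 0 0 0 0 0 0 0 0 0 0 0 0 0 0 0 0 0]
 [0 0 0 0 0 0 0 0 0 1 1 1 0 0 0 0 0 0 0 0 0 0]
 [0 0 0 0 0 0 0 1 1 1 1 1 1 1 0 0 0 0 0 0 0 0]
 [0 0 0 0 0 0 1 1 1 1 1 1 1 1 1 0 0 0 0 0 0 0]
 [0 0 0 0 0 1 1 1 1 1 1 1 1 1 1 1 0 0 0 0 0 0]
 [0 0 0 0 0 1 1 1 1 1 1 1 1 1 1 1 0 0 0 0 0 0]
 [0 0 0 0 0 1 1 1 1 1 1 1 1 1 1 1 1 0 0 0 0 0]
 [0 0 0 0 0 1 1 1 1 1 1 1 1 1 1 1 1 0 0 0 0 0]
 [0 0 0 0 0 1 1 1 1 1 1 1 1 1 1 1 1 0 0 0 0 0]
 [0 0 0 0 0 1 1 1 1 1 1 1 1 1 1 1 0 0 0 0 0 0]
 [0 0 0 0 0 0 1 1 1 1 1 1 1 1 1 1 0 0 0 0 0 0]
 [0 0 0 0 0 0 1 1 1 1 1 1 1 1 1 0 0 0 0 0 0 0]
 [0 0 0 0 0 0 0 1 1 1 1 1 1 1 0 0 0 0 0 0 0 0]
 [0 0 0 0 0 0 0 0 0 0 1 1 0 0 0 0 0 0 0 0 0 0]
 [0 0 0 0 0 0 0 0 0 0 0 0 0 0 0 0 0 0 0 0 0 0]
 [0 0 0 0 0 0 0 0 0 0 0 0 0 0 0 0 0 0 0 0 0 0]
 [0 0 0 0 0 0 0 0 0 0 0 0 0 0 0 0 0 0 0 0 0 0]]
t 1.05 pos [ 164.8 -602.8  404.7] tool x [-0.965 -0.264 -0.   ] z [ 0. -0. -1.] w 85.7 F [1.1 0.4 0.2] gf 0.0
(440, -300, 404) -> [-0.3453  0.2196  0.0007]
(430, 0, 400) -> [-0.4148  0.5116  0.0047]
(430, 200, 400) -> [-0.4675  0.7045  0.0047]
(478.5, 423, 400) -> [-0.5731  0.9068  0.0047]
[-1.0454  0.3847  0.0079 -0.     -1.194  -0.2586]
```

carry_out --pt "-0.045 0.028 0" --pt "-0.09 0.056 0" --pt "-0.135 0.085 0" --pt "-0.18 0.113 0" --pt "-0.225 0.142 0" --pt "-0.27 0.17 0" --pt "-0.31 0.197 0" --pt "-0.345 0.22 0" --roll '[3,6,9,12,15.3,15.3,15.3,15.3]' --claw '[0.085,0.085,0.085,0.085,0.085,0.085,0.085,0.085]'

```text
clock: 2.05
position: [440.6, -298.2, 405.0]
ee_rot: [-0.0, 1.0, -0.0, 0.0]
contact_force: [-0.2, -1.0, 0.5]
gripper_width: 85.1
grasp_force: 0.0
```

carry_out --pt "0.005 0.062 0" --pt "0.01 0.124 0" --pt "0.01 0.186 0" --pt "0.01 0.248 0" --pt "0.01 0.31 0" --pt "0.01 0.372 0" --pt "0.01 0.434 0" --pt "0.01 0.496 0" --roll '[0,0,0,0,0,0,0,0]' --claw '[0.085,0.085,0.085,0.085,0.085,0.085,0.085,0.085]'

```text
clock: 3.05
position: [429.2, 198.3, 405.3]
ee_rot: [-0.0, 1.0, 0.0, 0.001]
contact_force: [1.4, 0.2, 0.9]
gripper_width: 85.1
grasp_force: 0.0
```

carry_out --pt "-0.012 0.056 0" --pt "-0.025 0.112 0" --pt "-0.037 0.168 0.005" --pt "-0.049 0.225 0.01" --pt "-0.049 0.225 0.03" --pt "-0.049 0.225 0.06" --pt "-0.049 0.225 0.09" --pt "-0.049 0.225 0.108" --roll '[0,0,0,0,0,0,0,0]' --claw '[0.085,0.085,0.085,0.085,0.085,0.085,0.085,0.085]'

```text
clock: 4.05
position: [478.5, 421.1, 294.8]
ee_rot: [0.0, 1.0, -0.001, -0.001]
contact_force: [-0.3, 0.0, 0.1]
gripper_width: 84.8
grasp_force: 0.0
```

carry_out --pt "0 0 0" --pt "0 0 0" --pt "0 0 0" --pt "0 0 0" --pt "0 0 0" --pt "0 0 0" --pt "0 0 0" --pt "0 0 0" --roll '[0,0,0,0,0,0,0,0]' --claw '[0.06,0.055,0.05,0.045,0.04,0.035,0.035,0.035]'

```text
clock: 5.05
position: [479.0, 421.7, 297.7]
ee_rot: [-0.0, 1.0, 0.001, 0.001]
contact_force: [-0.6, 1.4, 5.6]
gripper_width: 43.1
grasp_force: 60.6
```

carry_out --pt "0 0 -0.004" --pt "0 0 -0.012" --pt "0 0 -0.024" --pt "0 0 -0.038" --pt "0 0 -0.052" --pt "0 0 -0.066" --pt "0 0 -0.08" --pt "0 0 -0.09" --roll '[0,0,0,0,0,0,0,0]' --claw '[0.035,0.035,0.035,0.035,0.035,0.035,0.035,0.035]'

```text
clock: 6.05
position: [478.8, 421.3, 388.0]
ee_rot: [0.0, 1.0, 0.0, 0.0]
contact_force: [0.3, 0.4, -1.3]
gripper_width: 43.5
grasp_force: 60.9
```

Run:
```python
from h import *
d=get_image("scene");save(d,"d.png",(160,200,320,360),3.5);delta((430,300,387),(425,0,387),(475,-98,387))
```

```text
t 6.1 pos [479.  421.5 389.3] tool x [-1.    -0.    -0.002] z [ 0.002  0.002 -1.   ] w 43.4 F [0.6 0.5 0.2] gf 60.9
(430, 300, 387) -> [ 0.049  -0.1215  0.0019]
(425, 0, 387) -> [ 0.054  -0.4215  0.0012]
(475, -98, 387) -> [ 0.004  -0.5195  0.0011]
```

View pics/d.png

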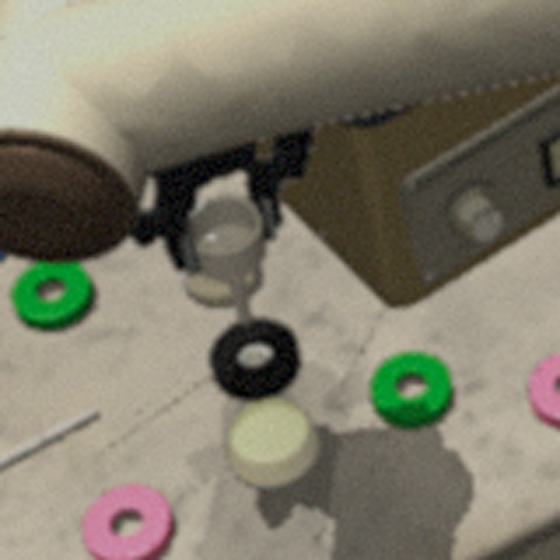

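carry_out --pt "0.025 -0.05 0" --pt "0.049 -0.105 0" --pt "0.052 -0.165 0" --pt "0.052 -0.225 0" --pt "0.052 -0.285 0" --pt "0.052 -0.345 0" --pt "0.05 -0.4 0" --pt "0.04 -0.44 0" --roll '[0,0,0,0,0,0,0,0]' --claw '[0.035,0.035,0.035,0.035,0.035,0.035,0.035,0.035]'

```text
clock: 7.1
position: [437.8, -20.8, 387.0]
ee_rot: [0.001, 1.0, 0.0, 0.0]
contact_force: [1.3, 1.1, -0.6]
gripper_width: 43.3
grasp_force: 61.1
```

carry_out --pt "-0.015 -0.03 0" --pt "-0.03 -0.06 0" --pt "-0.036 -0.075 0" --pt "-0.036 -0.079 0" --pt "-0.036 -0.079 0" --pt "-0.036 -0.079 0" --pt "-0.036 -0.079 0" --pt "-0.036 -0.079 0" --roll '[0,0,0,0,0,0,0,0]' --claw '[0.035,0.035,0.035,0.035,0.035,0.035,0.035,0.035]'

```text
clock: 8.1
position: [474.6, -97.3, 386.8]
ee_rot: [-0.0, 1.0, 0.0, 0.0]
contact_force: [-0.1, 0.1, -1.4]
gripper_width: 43.3
grasp_force: 61.1
```

Run:
```python
from h import *
d=get_image("scene");save(d,"e.png",(350,170,490,280),5.5);delta((475,-98,388))
```

```text
t 8.15 pos [474.6 -97.4 386.8] tool x [-1. -0. -0.] z [ 0.  0. -1.] w 43.1 F [-0.8 -0.3 -0.9] gf 61.1
(475, -98, 388) -> [-0.0004 -0.0006 -0.0012]
```

View pics/e.png

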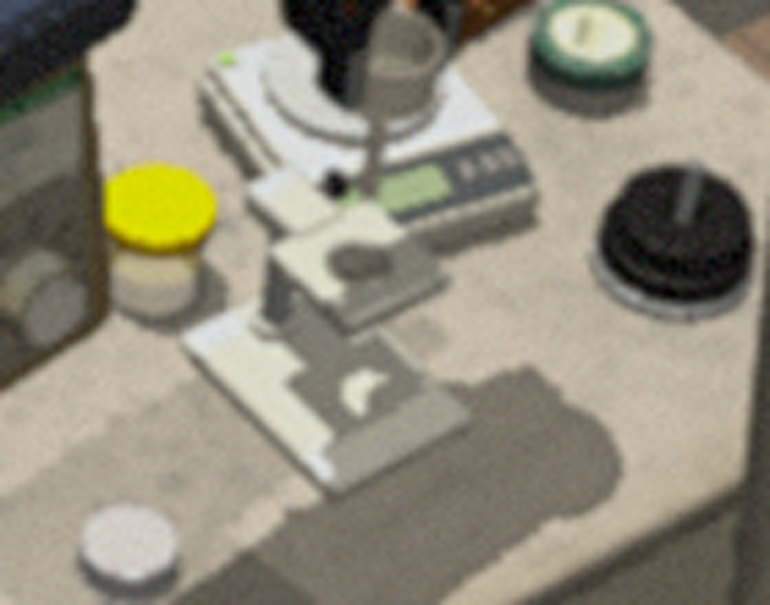

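Run:
```python
from h import *
d=get_image("scene")
print(ray(d,(418.2,204.5),148),ray(d,(350+361/5.5,170+263/5.5),100), place_of(d,"funnel")[:2])
W=cloud(d)
m=(abs(W[...,0]-475)<40)&(abs(W[...,1]+98)<40)&(W[...,2]>145)&(W[...,2]<195)
p=W[m];b=(p[:,2]//5*5)
for z in np.unique(b): q=p[b==z]; print(z,len(q),np.median(q,0).round(1),q[:,:2].min(0).round(),q[:,:2].max(0).round())
```

```text
[ 472.59829266 -102.84672506  148.        ] [ 473.1344012  -101.77352275  100.        ] [{'at': [415.1, 204.0], 'conf': 0.52}]
145.0 2 [474.6 -95.6 148.4] [474. -97.] [475. -94.]
150.0 3 [471.7 -96.3 151.8] [470. -98.] [476. -95.]
155.0 6 [474.  -95.  156.6] [ 471. -100.] [478. -93.]
160.0 8 [472.5 -95.2 161.8] [ 469. -101.] [478. -94.]
165.0 4 [471.4 -95.8 169.1] [470. -98.] [473. -94.]
170.0 6 [473.8 -94.6 173.8] [470. -97.] [478. -93.]
175.0 5 [472.2 -96.7 179.1] [ 470. -101.] [476. -94.]
180.0 5 [472.7 -96.1 181.7] [468. -98.] [481. -92.]
185.0 5 [470.6 -94.8 187.6] [ 470. -101.] [474. -91.]
190.0 4 [471.9 -93.9 192.8] [469. -96.] [475. -93.]
```

carry_out --pt "0 0 0.012" --pt "0 0 0.028" --pt "0 0 0.044" --pt "0 0 0.06" --pt "0 0 0.074" --pt "0 0 0.086" --pt "0 0 0.095" --pt "0 0 0.1" --roll '[0,0,0,0,0,0,0,0]' --claw '[0.035,0.035,0.035,0.035,0.035,0.035,0.035,0.035]'

```text
clock: 9.25
position: [474.7, -97.7, 286.2]
ee_rot: [0.0, 1.0, -0.0, -0.0]
contact_force: [0.4, -0.7, -0.9]
gripper_width: 43.3
grasp_force: 61.1
```

carry_out --pt "0 0 0.002" --pt "0 0 0.004" --pt "0 0 0.005" --pt "0 0 0.005" --roll '[0,0,0,0]' --claw '[0.035,0.035,0.035,0.035]'

```text
clock: 9.75
position: [474.9, -97.8, 282.2]
ee_rot: [-0.0, 1.0, -0.0, 0.001]
contact_force: [0.3, -1.7, 0.4]
gripper_width: 43.5
grasp_force: 61.1
```

Another ~2 mm, then release slowly.

carry_out --pt "0 0 0.001" --pt "0 0 0.002" --pt "0 0 0.002" --pt "0 0 0.002" --roll '[0,0,0,0]' --claw '[0.035,0.035,0.035,0.035]'

```text
clock: 10.25
position: [475.3, -98.0, 281.2]
ee_rot: [-0.0, 1.0, -0.001, 0.001]
contact_force: [-0.7, -2.3, 6.9]
gripper_width: 43.4
grasp_force: 61.8
```

carry_out --pt "0 0 0" --pt "0 0 0" --pt "0 0 0" --pt "0 0 0" --pt "0 0 0" --pt "0 0 0" --pt "0 0 -0.01" --pt "0 0 -0.03" --roll '[0,0,0,0,0,0,0,0]' --claw '[0.046,0.05,0.056,0.065,0.075,0.085,0.085,0.085]'

```text
clock: 11.25
position: [474.5, -97.7, 310.0]
ee_rot: [0.0, 1.0, -0.0, -0.001]
contact_force: [0.6, 0.0, 1.0]
gripper_width: 85.2
grasp_force: 0.0
```

carry_out --pt "0 0 -0.04" --pt "0 0 -0.09" --pt "0.02 0.05 -0.1" --pt "0.045 0.11 -0.1" --pt "0.045 0.17 -0.1" --pt "0.045 0.23 -0.1" --pt "0.045 0.29 -0.1" --pt "0.045 0.35 -0.1" --roll '[0,0,0,0,0,0,0,0]' --claw '[0.085,0.085,0.085,0.085,0.085,0.085,0.085,0.085]'

```text
clock: 12.25
position: [429.1, 254.2, 410.9]
ee_rot: [-0.0, 1.0, 0.001, 0.001]
contact_force: [0.7, -0.6, -0.0]
gripper_width: 84.9
grasp_force: 0.0
```

Run:
```python
from h import *
d=get_image("scene")
W=cloud(d)
def band(x,y,z0,z1,r=40):
    m=(abs(W[...,0]-x)<r)&(abs(W[...,1]-y)<r)&(W[...,2]>z0)&(W[...,2]<z1);p=W[m]
    c,rr=cv2.minEnclosingCircle(p[:,:2].astype(np.float32));print(len(p),"zmax",p[:,2].max(),c,rr)
d=get_image("top");W=cloud(d)
band(475,-98,125,145);band(478,423,100,125)
save(d,"f.png",(170,250,430,330),3)
delta((478.5,423,380))
```

```text
113 zmax 138.56718385299428 (476.66033935546875, -99.05260467529297) 23.386144638061523
372 zmax 118.17350882767073 (477.35595703125, 421.3754577636719) 29.063875198364258
t 12.35 pos [429.7 256.8 410.2] tool x [-1.    -0.005 -0.002] z [ 0.002  0.001 -1.   ] w 85.0 F [-0.  -1.  -0.3] gf 0.0
(478.5, 423, 380) -> [-0.0496  0.1659  0.0305]
```

View pics/f.png

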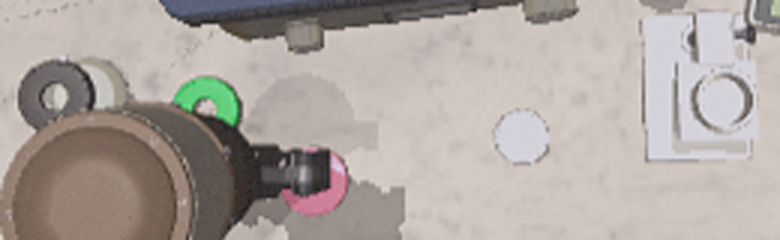

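carry_out --pt "-0.02 0.055 0" --pt "-0.035 0.11 0.02" --pt "-0.0485 0.166 0.04" --pt "-0.0485 0.166 0.07" --pt "-0.0485 0.166 0.1" --pt "-0.0485 0.166 0.125" --pt "-0.0485 0.166 0.141" --pt "-0.0485 0.166 0.141" --roll '[0,0,0,0,0,0,0,0]' --claw '[0.085,0.085,0.085,0.085,0.085,0.085,0.085,0.085]'

```text
clock: 13.35
position: [478.3, 417.9, 268.0]
ee_rot: [0.0, 1.0, -0.001, -0.001]
contact_force: [-0.3, 0.6, 0.6]
gripper_width: 84.8
grasp_force: 0.0
```

carry_out --pt "0 0 0" --pt "0 0 0" --pt "0 0 0" --pt "0 0 0" --pt "0 0 0" --pt "0 0 0" --pt "0 0 0" --pt "0 0 0" --roll '[0,0,0,0,0,0,0,0]' --claw '[0.075,0.07,0.065,0.06,0.055,0.05,0.05,0.05]'

```text
clock: 14.35
position: [478.3, 418.6, 269.2]
ee_rot: [-0.0, 1.0, 0.001, 0.0]
contact_force: [-0.7, 1.3, 4.2]
gripper_width: 55.1
grasp_force: 63.3
```

carry_out --pt "0 0 -0.002" --pt "0 0 -0.005" --pt "0 0 -0.01" --pt "0 0 -0.018" --pt "0 0 -0.03" --pt "0 0 -0.05" --pt "0 0 -0.07" --pt "0 0 -0.09" --roll '[0,0,0,0,0,0,0,0]' --claw '[0.05,0.05,0.05,0.05,0.05,0.05,0.05,0.05]'

```text
clock: 15.35
position: [478.2, 418.2, 360.4]
ee_rot: [0.0, 1.0, 0.0, 0.0]
contact_force: [-0.1, 0.2, 0.2]
gripper_width: 54.9
grasp_force: 63.3
```

Run:
```python
from h import *
d=get_image("scene");save(d,"g.png",(180,220,300,340),5);delta()
print(place_of(d,"flask")[:2],place_of(d,"collar")[:6])
```

```text
t 15.4 pos [478.7 418.7 363.7] tool x [-1.    -0.001 -0.005] z [ 0.005  0.005 -1.   ] w 54.8 F [0.6 0.9 2.1] gf 63.3
[{'at': [236.4, 323.6], 'conf': 0.66}] [{'at': [234.3, 282.0], 'conf': 0.83}, {'at': [282.2, 315.3], 'conf': 0.71}, {'at': [321.6, 316.7], 'conf': 0.68}, {'at': [174.4, 282.8], 'conf': 0.62}, {'at': [195.4, 351.4], 'conf': 0.6}]
```

View pics/g.png

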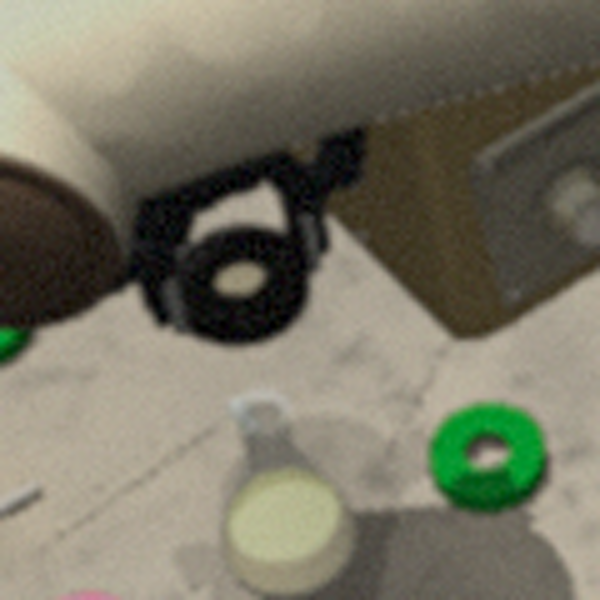

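carry_out --pt "0.025 -0.045 0" --pt "0.049 -0.1 0" --pt "0.052 -0.16 0" --pt "0.052 -0.22 0" --pt "0.052 -0.28 0" --pt "0.052 -0.34 0" --pt "0.052 -0.4 0" --pt "0.052 -0.46 0" --roll '[0,0,0,0,0,0,0,0]' --claw '[0.05,0.05,0.05,0.05,0.05,0.05,0.05,0.05]'

```text
clock: 16.5
position: [425.4, -43.6, 358.3]
ee_rot: [-0.0, 1.0, 0.0, -0.0]
contact_force: [0.9, 0.1, -0.1]
gripper_width: 54.7
grasp_force: 63.3
```

carry_out --pt "0 -0.06 0" --pt "0 -0.12 0" --pt "-0.01 -0.18 0" --pt "-0.02 -0.22 0" --pt "-0.034 -0.25 0" --pt "-0.034 -0.262 0" --pt "-0.034 -0.262 0" --pt "-0.034 -0.262 0" --roll '[0,0,0,0,0,0,0,0]' --claw '[0.05,0.05,0.05,0.05,0.05,0.05,0.05,0.05]'

```text
clock: 17.5
position: [459.7, -302.8, 358.6]
ee_rot: [-0.0, 1.0, 0.0, -0.0]
contact_force: [0.2, 0.5, -1.3]
gripper_width: 54.6
grasp_force: 63.4
```

Run:
```python
from h import *
delta((460,-304.5,213))
d=get_image("scene");W=cloud(d);save(d,"h.png",(420,150,520,250),5)
m=(abs(W[...,0]-460)<50)&(abs(W[...,1]+304)<50)&(W[...,2]>150)&(W[...,2]<225)&(d["img"].max(-1)<70)
p=W[m];print(len(p),np.percentile(p,[2,50,98],axis=0).round())
print(place_of(d,"collar")[:3],ray(d,place_of(d,"collar")[0]["at"],190))
```

```text
t 17.5 pos [ 459.7 -302.8  358.6] tool x [-1.    -0.     0.001] z [-0.001  0.001 -1.   ] w 54.6 F [ 0.2  0.5 -1.3] gf 63.4
(460, -304.5, 213) -> [-0.0004 -0.0018  0.1456]Traceback (most recent call last):
  File "<stdin>", line 5, in <module>
    return _quantile_unchecked(
        a, q, axis, out, overwrite_input, method, keepdims, weights)
    return _ureduce(a,
                    func=_quantile_ureduce_func,
    ...<5 lines>...
                    overwrite_input=overwrite_input,
                    method=method)
    r = func(a, **kwargs)
    result = _quantile(arr,
                       quantiles=q,
    ...<2 lines>...
                       out=out,
                       weights=wgt)
    slices_having_nans = np.isnan(arr[-1, ...])
                                  ~~~^^^^^^^^^
IndexError: index -1 is out of bounds for axis 0 with size 0
```

View pics/h.png

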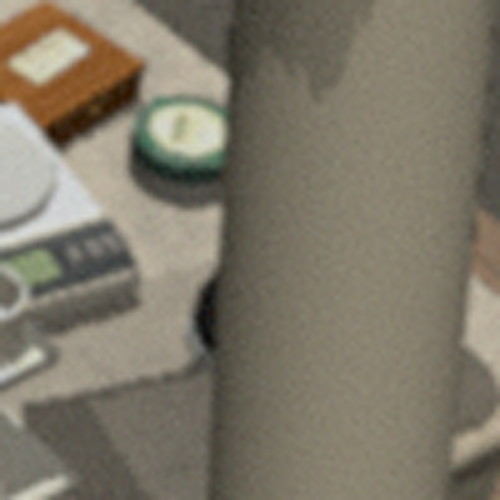

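carry_out --pt "0 -0.0015 0.02" --pt "0 -0.0015 0.045" --pt "0 -0.0015 0.07" --pt "0 -0.0015 0.09" --pt "0 -0.0015 0.11" --pt "0 -0.0015 0.125" --pt "0 -0.0015 0.135" --pt "0 -0.0015 0.14" --roll '[0,0,0,0,0,0,0,0]' --claw '[0.05,0.05,0.05,0.05,0.05,0.05,0.05,0.05]'

```text
clock: 18.55
position: [460.2, -305.0, 218.5]
ee_rot: [-0.0, 1.0, -0.0, -0.0]
contact_force: [0.5, 0.2, -0.6]
gripper_width: 55.1
grasp_force: 63.4
```

carry_out --pt "0 0 0.002" --pt "0 0 0.003" --pt "0 0 0.004" --pt "0 0 0.0045" --roll '[0,0,0,0]' --claw '[0.05,0.05,0.05,0.05]'

```text
clock: 19.05
position: [460.1, -305.2, 214.4]
ee_rot: [0.0, 1.0, -0.0, 0.0]
contact_force: [0.4, -0.3, -0.3]
gripper_width: 55.1
grasp_force: 63.4
```

carry_out --pt "0 0 0.001" --pt "0 0 0.002" --pt "0 0 0.0025" --pt "0 0 0.0025" --roll '[0,0,0,0]' --claw '[0.05,0.05,0.05,0.05]'

```text
clock: 19.55
position: [460.2, -305.2, 212.6]
ee_rot: [-0.0, 1.0, -0.0, 0.0]
contact_force: [-2.2, 2.1, 5.7]
gripper_width: 55.0
grasp_force: 64.1
```

carry_out --pt "0 0 0" --pt "0 0 0" --pt "0 0 0" --pt "0 0 0" --pt "0 0 0" --pt "0 0 0" --pt "0 0 -0.01" --pt "0 0 -0.03" --roll '[0,0,0,0,0,0,0,0]' --claw '[0.058,0.062,0.066,0.07,0.076,0.085,0.085,0.085]'

```text
clock: 20.55
position: [459.9, -305.1, 241.9]
ee_rot: [0.0, 1.0, 0.0, -0.001]
contact_force: [1.0, -0.1, -0.3]
gripper_width: 85.0
grasp_force: 0.0
```

carry_out --pt "0 0 -0.05" --pt "0 0 -0.1" --pt "0.015 0.03 -0.145" --pt "0.03 0.09 -0.165" --pt "0.03 0.15 -0.165" --pt "0.03 0.21 -0.165" --pt "0.03 0.27 -0.165" --pt "0.03 0.33 -0.165" --roll '[0,0,0,0,0,0,0,0]' --claw '[0.085,0.085,0.085,0.085,0.085,0.085,0.085,0.085]'

```text
clock: 21.55
position: [429.4, 26.5, 407.9]
ee_rot: [0.0, 1.0, 0.0, 0.001]
contact_force: [1.1, 0.2, 0.1]
gripper_width: 85.3
grasp_force: 0.0
```

Run:
```python
from h import *
delta((478,420,400))
d=get_image("scene");t=get_image("top");save(t,"i.png",(430,200,530,320),5)
W=cloud(t);m=(abs(W[...,0]-460)<50)&(abs(W[...,1]+304)<50)&(W[...,2]>50)&(W[...,2]<66);p=W[m]
print(len(p),np.median(p[:,2]),cv2.minEnclosingCircle(p[:,:2].astype(np.float32)))
print("lip",ray(d,(232,301.6),104),[ (r["conf"],ray(c,r["at"],0)) for c in(d,t) for r in place_of(c,"flask")[:2]])
for c in (d,t):
    W=cloud(c);m=(abs(W[...,0]-478)<60)&(abs(W[...,1]-420)<60)&(W[...,2]>6)&(W[...,2]<125);p=W[m]
    for z in range(5,120,15):
        q=p[(p[:,2]>=z)&(p[:,2]<z+15)]
        if len(q)>2: print(z,len(q),np.median(q,0).round(),[np.round(k,1) for k in cv2.minEnclosingCircle(q[:,:2].astype(np.float32))])
im=np.hstack([cv2.resize(d["img"][270:350,190:290],None,fx=4,fy=4,interpolation=2),cv2.resize(t["img"][250:330,150:250],None,fx=4,fy=4,interpolation=2)])
cv2.imwrite("pics/j.png",im[...,::-1])
```

```text
t 21.55 pos [429.4  26.5 407.9] tool x [-1.     0.    -0.002] z [ 0.002  0.001 -1.   ] w 85.3 F [1.1 0.2 0.1] gf 0.0
(478, 420, 400) -> [-0.0485  0.3935  0.0083]
392 56.21594285767719 ((459.1470642089844, -303.6228942871094), 29.313270568847656)
lip [481.25633304 419.71541945 104.        ] [(0.87, array([480.56017654, 424.34508226,   0.        ])), (0.57, array([480.41734628, 419.88713175,   0.        ]))]
5 176 [456. 431.  12.] [array([488.9, 418. ]), np.float64(65.8)]
20 148 [459. 429.  27.] [array([475.6, 423. ]), np.float64(29.5)]
35 126 [462. 428.  42.] [array([476.2, 422.6]), np.float64(25.3)]
50 101 [466. 428.  57.] [array([476. , 423.3]), np.float64(20.6)]
65 71 [470. 425.  71.] [array([487.7, 422.9]), np.float64(25.2)]
80 67 [475. 422.  88.] [array([487.4, 423.9]), np.float64(21.9)]
95 89 [484. 422. 103.] [array([478.4, 422.1]), np.float64(15.0)]
5 115 [477. 403.  13.] [array([465.1, 431.7]), np.float64(48.6)]
20 133 [477. 410.  26.] [array([478.9, 422.1]), np.float64(28.5)]
35 87 [479. 410.  43.] [array([478.9, 423.6]), np.float64(23.7)]
50 63 [477. 411.  56.] [array([477.7, 421.5]), np.float64(19.0)]
65 62 [484. 417.  73.] [array([487.9, 425.1]), np.float64(23.4)]
80 44 [483. 423.  84.] [array([489.9, 422.2]), np.float64(21.0)]
95 63 [479. 429. 103.] [array([478.5, 423.6]), np.float64(13.7)]
```

View pics/j.png

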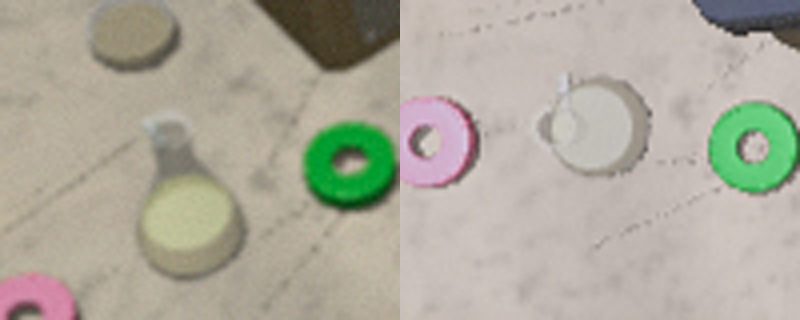

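carry_out --pt "0 0.055 0" --pt "0 0.11 0" --pt "0 0.17 0" --pt "0 0.23 0" --pt "-0.015 0.285 0" --pt "-0.03 0.34 0" --pt "-0.0485 0.3975 0" --pt "-0.0485 0.3975 0.03" --roll '[0,0,0,0,0,0,0,0]' --claw '[0.085,0.085,0.085,0.085,0.075,0.065,0.06,0.06]'

```text
clock: 22.75
position: [481.3, 424.6, 377.5]
ee_rot: [0.0, 1.0, 0.002, 0.002]
contact_force: [-0.4, -1.2, 0.0]
gripper_width: 60.0
grasp_force: 0.0
```

carry_out --pt "0 0 0.03" --pt "0 0 0.06" --pt "0 0 0.08" --pt "0 0 0.098" --pt "0 0 0.11" --pt "0 0 0.118" --pt "0 0 0.118" --pt "0 0 0.118" --roll '[0,0,0,0,0,0,0,0]' --claw '[0.06,0.06,0.06,0.06,0.06,0.06,0.06,0.06]'

```text
clock: 23.75
position: [479.0, 422.4, 259.5]
ee_rot: [0.0, 1.0, 0.0, 0.0]
contact_force: [0.4, 0.1, -0.5]
gripper_width: 60.0
grasp_force: 0.0
```

carry_out --pt "0 0 0" --pt "0 0 0" --pt "0 0 0" --pt "0 0 0" --pt "0 0 0" --pt "0 0 0" --pt "0 0 0" --pt "0 0 0" --roll '[0,0,0,0,0,0,0,0]' --claw '[0.05,0.042,0.036,0.032,0.029,0.025,0.018,0.018]'

```text
clock: 24.75
position: [478.8, 422.5, 259.0]
ee_rot: [0.0, 1.0, 0.0, 0.0]
contact_force: [-0.2, 0.8, 2.1]
gripper_width: 26.0
grasp_force: 58.8
```

carry_out --pt "0 0 -0.003" --pt "0 0 -0.01" --pt "0 0 -0.02" --pt "0 0 -0.035" --pt "0 0 -0.055" --pt "0 0 -0.075" --pt "0 0 -0.09" --pt "0 0 -0.1" --roll '[0,0,0,0,0,0,0,0]' --claw '[0.018,0.018,0.018,0.018,0.018,0.018,0.018,0.018]'

```text
clock: 25.75
position: [478.7, 422.2, 360.1]
ee_rot: [0.0, 1.0, 0.001, 0.0]
contact_force: [0.3, -0.2, -1.4]
gripper_width: 25.7
grasp_force: 59.0
```

Run:
```python
from h import *
d=get_image("scene");save(d,"k.png",(170,200,310,320),5);delta((430,300,360))
```

```text
t 25.8 pos [478.9 422.4 361.2] tool x [-1.    -0.    -0.002] z [ 0.002  0.002 -1.   ] w 26.0 F [ 0.6  0.3 -0.1] gf 59.0
(430, 300, 360) -> [ 0.0489 -0.1224  0.0008]
```

View pics/k.png

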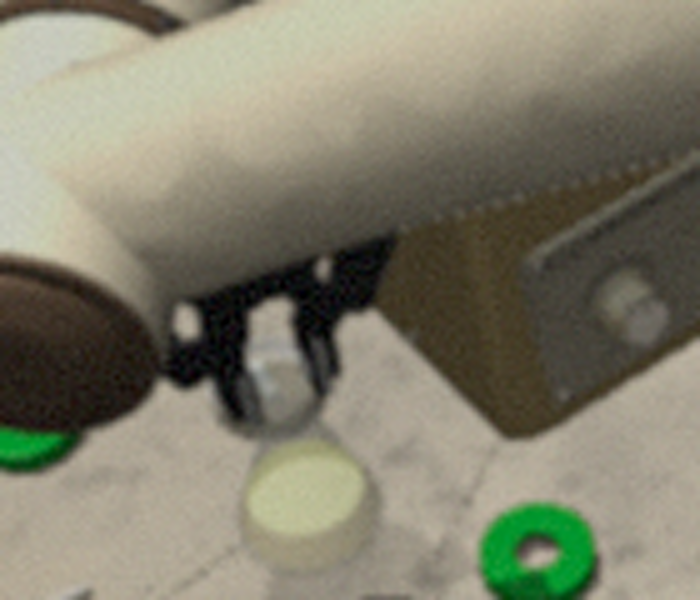

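carry_out --pt "0.008 -0.01 -0.008" --pt "0.02 -0.03 -0.02" --pt "0.035 -0.06 -0.035" --pt "0.047 -0.095 -0.05" --pt "0.049 -0.13 -0.06" --pt "0.049 -0.17 -0.068" --pt "0.049 -0.21 -0.07" --pt "0.049 -0.25 -0.07" --roll '[0,0,0,0,0,0,0,0]' --claw '[0.018,0.018,0.018,0.018,0.018,0.018,0.018,0.018]'

```text
clock: 26.8
position: [428.7, 170.4, 428.7]
ee_rot: [0.0, 1.0, -0.0, -0.0]
contact_force: [0.2, 0.1, -1.5]
gripper_width: 25.8
grasp_force: 59.1
```

carry_out --pt "0 -0.04 0" --pt "0 -0.08 0" --pt "0 -0.12 0" --pt "0 -0.16 0" --pt "0 -0.2 0" --pt "0 -0.24 0" --pt "0 -0.275 0" --pt "0 -0.305 0" --roll '[0,0,0,0,0,0,0,0]' --claw '[0.018,0.018,0.018,0.018,0.018,0.018,0.018,0.018]'

```text
clock: 27.8
position: [428.4, -134.0, 428.3]
ee_rot: [0.001, 1.0, 0.0, -0.001]
contact_force: [-0.1, 0.8, -1.7]
gripper_width: 25.5
grasp_force: 59.1
```

carry_out --pt "-0.01 -0.02 0" --pt "-0.03 -0.035 0" --pt "-0.055 -0.05 0" --pt "-0.085 -0.065 0" --pt "-0.115 -0.08 0" --pt "-0.145 -0.088 0" --pt "-0.17 -0.088 0" --pt "-0.185 -0.088 0" --roll '[0,0,0,0,0,0,0,0]' --claw '[0.018,0.018,0.018,0.018,0.018,0.018,0.018,0.018]'

```text
clock: 28.8
position: [614.9, -220.7, 427.5]
ee_rot: [0.0, 1.0, 0.0, -0.001]
contact_force: [-0.6, -0.3, -1.2]
gripper_width: 25.6
grasp_force: 59.1
```

Run:
```python
from h import *
delta((621.5,-218.5,316))
```

```text
t 28.8 pos [ 614.9 -220.7  427.5] tool x [-1.     0.001  0.002] z [-0.002  0.001 -1.   ] w 25.6 F [-0.6 -0.3 -1.2] gf 59.1
(621.5, -218.5, 316) -> [-0.0069  0.0022  0.1115]
```

carry_out --pt "-0.004 0.002 0.008" --pt "-0.007 0.002 0.025" --pt "-0.007 0.002 0.045" --pt "-0.007 0.002 0.065" --pt "-0.007 0.002 0.085" --pt "-0.007 0.002 0.1" --pt "-0.007 0.002 0.109" --pt "-0.007 0.002 0.112" --roll '[0,0,0,0,0,0,0,0]' --claw '[0.018,0.018,0.018,0.018,0.018,0.018,0.018,0.018]'

```text
clock: 29.8
position: [621.5, -218.7, 316.2]
ee_rot: [0.0, 1.0, 0.0, -0.0]
contact_force: [-0.4, 0.5, -1.0]
gripper_width: 25.9
grasp_force: 59.1
```

carry_out --pt "0 0 0.001" --pt "0 0 0.002" --pt "0 0 0.003" --pt "0 0 0.004" --pt "0 0 0.0045" --pt "0 0 0.0045" --roll '[0,0,0,0,0,0]' --claw '[0.018,0.018,0.018,0.018,0.018,0.018]'

```text
clock: 30.55
position: [621.6, -218.7, 312.2]
ee_rot: [0.0, 1.0, 0.0, -0.0]
contact_force: [-0.1, -0.2, -1.9]
gripper_width: 25.8
grasp_force: 59.1
```

carry_out --pt "0 0 0.0005" --pt "0 0 0.001" --pt "0 0 0.0015" --pt "0 0 0.002" --pt "0 0 0.002" --roll '[0,0,0,0,0]' --claw '[0.018,0.018,0.018,0.018,0.018]'

```text
clock: 31.18
position: [621.6, -218.7, 310.2]
ee_rot: [0.0, 1.0, -0.0, -0.0]
contact_force: [0.0, 0.2, -2.5]
gripper_width: 25.6
grasp_force: 59.2
```

carry_out --pt "0 0 0.0005" --pt "0 0 0.001" --pt "0 0 0.001" --roll '[0,0,0]' --claw '[0.018,0.018,0.018]'

```text
clock: 31.55
position: [621.7, -218.7, 310.1]
ee_rot: [-0.0, 1.0, -0.0, 0.0]
contact_force: [-1.2, 0.8, 3.6]
gripper_width: 25.6
grasp_force: 59.6
```

carry_out --pt "0 0 0" --pt "0 0 0" --pt "0 0 0" --pt "0 0 0" --pt "0 0 0" --pt "0 0 -0.005" --pt "0 0 -0.02" --pt "0 0 -0.04" --roll '[0,0,0,0,0,0,0,0]' --claw '[0.028,0.031,0.036,0.044,0.054,0.062,0.062,0.062]'

```text
clock: 32.55
position: [621.6, -218.8, 350.4]
ee_rot: [0.0, 1.0, -0.0, 0.0]
contact_force: [0.1, -1.0, 0.4]
gripper_width: 62.2
grasp_force: 0.0
```

carry_out --pt "0 0 -0.04" --pt "0.02 0 -0.075" --pt "0.07 0.02 -0.08" --pt "0.115 0.06 -0.08" --pt "0.15 0.11 -0.08" --pt "0.178 0.16 -0.08" --pt "0.178 0.215 -0.08" --pt "0.178 0.27 -0.08" --roll '[0,0,0,0,0,0,0,0]' --claw '[0.062,0.062,0.062,0.062,0.07,0.07,0.07,0.07]'

```text
clock: 33.55
position: [442.8, 52.6, 431.3]
ee_rot: [0.0, 1.0, 0.001, 0.002]
contact_force: [1.1, -0.4, -0.7]
gripper_width: 70.3
grasp_force: 0.0
```

Run:
```python
from h import *
for n in("scene","top"):
    c=get_image(n);W=cloud(c);m=(abs(W[...,0]-621)<50)&(abs(W[...,1]+218)<50)&(W[...,2]>60)&(W[...,2]<170);p=W[m]
    for z in (60,75,140,147):
        q=p[(p[:,2]>=z)&(p[:,2]<z+15)]
        if len(q)>2: print(n,z,len(q),np.median(q,0).round(),[np.round(k,1) for k in cv2.minEnclosingCircle(q[:,:2].astype(np.float32))])
    print([(r["conf"],ray(c,r["at"],51)) for r in place_of(c,"flask")[:1]])
    m=(abs(W[...,0]-444)<40)&(abs(W[...,1]-51)<40)&(W[...,2]>15)&(W[...,2]<30);p=W[m];print("cap",len(p),len(p)>3 and cv2.minEnclosingCircle(p[:,:2].astype(np.float32)))
save(c,"l.png",(330,190,530,320),4)
delta((444,51,176))
```

```text
scene 60 116 [ 601. -201.   68.] [array([ 619.2, -215.2]), np.float64(32.7)]
scene 75 97 [ 605. -201.   81.] [array([ 617.9, -214.8]), np.float64(27.5)]
scene 140 59 [ 623. -218.  148.] [array([ 622.2, -220.4]), np.float64(16.4)]
scene 147 61 [ 625. -220.  154.] [array([ 622.6, -220.3]), np.float64(16.1)]
[]
cap 211 ((444.1298522949219, 49.975704193115234), 24.618810653686523)
top 60 145 [ 614. -199.   68.] [array([ 621.5, -216. ]), np.float64(32.6)]
top 75 121 [ 616. -201.   80.] [array([ 621.6, -216.2]), np.float64(27.3)]
top 140 64 [ 624. -221.  152.] [array([ 621.9, -217.8]), np.float64(13.8)]
top 147 69 [ 623. -222.  154.] [array([ 621.9, -217.3]), np.float64(14.2)]
[(0.97, array([ 632.01069997, -214.44974654,   51.        ]))]
cap 0 False
t 33.75 pos [443.5  52.2 430.4] tool x [-1.    -0.002 -0.002] z [ 0.002  0.001 -1.   ] w 70.1 F [-0.1  0.1 -0.1] gf 0.0
(444, 51, 176) -> [-1.000e-04 -1.300e-03  2.543e-01]
```

View pics/l.png

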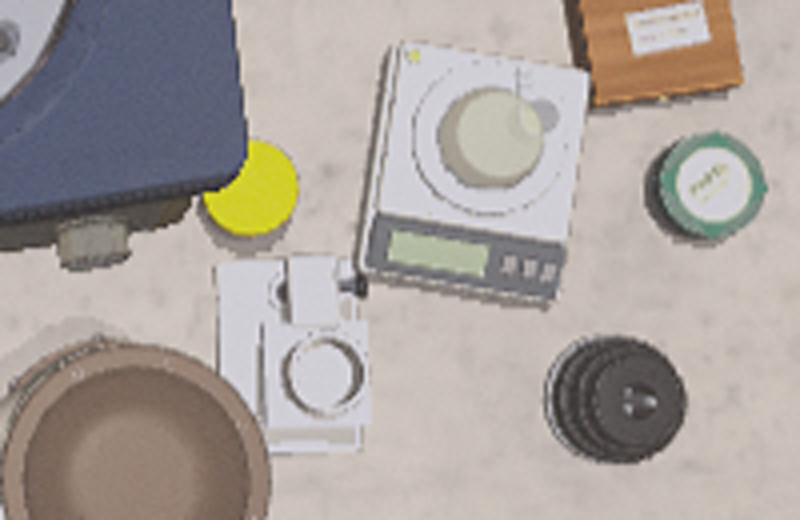

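carry_out --pt "0 -0.001 0.03" --pt "0 -0.001 0.08" --pt "0 -0.001 0.13" --pt "0 -0.001 0.175" --pt "0 -0.001 0.21" --pt "0 -0.001 0.235" --pt "0 -0.001 0.249" --pt "0 -0.001 0.253" --roll '[0,0,0,0,0,0,0,0]' --claw '[0.07,0.07,0.07,0.07,0.07,0.07,0.07,0.07]'

```text
clock: 34.75
position: [444.0, 49.3, 175.8]
ee_rot: [0.001, 1.0, -0.0, -0.001]
contact_force: [-0.1, -0.2, 0.8]
gripper_width: 69.7
grasp_force: 0.0
```

carry_out --pt "0 0 0" --pt "0 0 0" --pt "0 0 0" --pt "0 0 0" --pt "0 0 0" --pt "0 0 0" --pt "0 0 0" --pt "0 0 0" --roll '[0,0,0,0,0,0,0,0]' --claw '[0.062,0.056,0.052,0.048,0.044,0.038,0.035,0.035]'

```text
clock: 35.75
position: [443.9, 50.4, 177.0]
ee_rot: [-0.0, 1.0, 0.0, 0.0]
contact_force: [-1.2, -0.4, 6.1]
gripper_width: 45.1
grasp_force: 60.2
```

carry_out --pt "0 0 -0.01" --pt "0 0 -0.03" --pt "0 0 -0.07" --pt "0 0 -0.12" --pt "0 0 -0.17" --pt "0 0 -0.21" --pt "0 -0.02 -0.24" --pt "0 -0.06 -0.25" --roll '[0,0,0,0,0,0,0,0]' --claw '[0.035,0.035,0.035,0.035,0.035,0.035,0.035,0.035]'

```text
clock: 36.75
position: [443.5, -9.7, 429.0]
ee_rot: [-0.001, 1.0, 0.001, 0.002]
contact_force: [1.0, -0.7, -0.3]
gripper_width: 44.8
grasp_force: 61.3
```

carry_out --pt "0 -0.05 0" --pt "0 -0.1 0" --pt "-0.02 -0.15 0" --pt "-0.06 -0.18 0" --pt "-0.105 -0.2 0" --pt "-0.15 -0.209 0" --pt "-0.178 -0.209 0" --pt "-0.178 -0.209 0" --roll '[0,0,0,0,0,0,0,0]' --claw '[0.035,0.035,0.035,0.035,0.035,0.035,0.035,0.035]'

```text
clock: 37.75
position: [622.8, -218.6, 424.8]
ee_rot: [0.0, 1.0, 0.0, -0.001]
contact_force: [-0.5, -0.2, 0.7]
gripper_width: 45.5
grasp_force: 61.3
```

Run:
```python
from h import *
delta((621.7,-218.5,330),(621.7,-218.5,314))
```

```text
t 37.75 pos [ 622.8 -218.6  424.8] tool x [-1.     0.     0.002] z [-0.002  0.001 -1.   ] w 45.5 F [-0.5 -0.2  0.7] gf 61.3
(621.7, -218.5, 330) -> [0.001  0.0001 0.0948]
(621.7, -218.5, 314) -> [9.000e-04 1.000e-04 1.108e-01]
```

carry_out --pt "0.0005 0 0.015" --pt "0.0005 0 0.04" --pt "0.0005 0 0.065" --pt "0.0005 0 0.08" --pt "0.0005 0 0.088" --pt "0.0005 0 0.095" --pt "0.0005 0 0.101" --pt "0.0005 0 0.105" --roll '[0,0,0,0,0,0,0,0]' --claw '[0.035,0.035,0.035,0.035,0.035,0.035,0.035,0.035]'

```text
clock: 38.75
position: [621.2, -218.7, 321.2]
ee_rot: [0.0, 1.0, -0.0, 0.0]
contact_force: [0.2, -0.0, -0.8]
gripper_width: 45.0
grasp_force: 61.3
```

carry_out --pt "0 0 0.001" --pt "0 0 0.002" --pt "0 0 0.003" --pt "0 0 0.004" --pt "0 0 0.005" --pt "0 0 0.005" --roll '[0,0,0,0,0,0]' --claw '[0.035,0.035,0.035,0.035,0.035,0.035]'

```text
clock: 39.5
position: [621.1, -218.7, 316.1]
ee_rot: [0.0, 1.0, 0.0, -0.0]
contact_force: [-0.4, 0.4, -0.5]
gripper_width: 44.7
grasp_force: 61.3
```

carry_out --pt "0 0 0.0005" --pt "0 0 0.001" --pt "0 0 0.0015" --pt "0 0 0.002" --pt "0 0 0.002" --roll '[0,0,0,0,0]' --claw '[0.035,0.035,0.035,0.035,0.035]'

```text
clock: 40.12
position: [621.1, -218.8, 314.7]
ee_rot: [0.0, 1.0, -0.0, 0.0]
contact_force: [-0.2, -0.0, 2.2]
gripper_width: 45.0
grasp_force: 61.5
```

Contact where expected; release and retreat.

carry_out --pt "0 0 0" --pt "0 0 0" --pt "0 0 0" --pt "0 0 0" --pt "0 0 0" --pt "0 0 -0.01" --pt "0 0 -0.04" --pt "0 0 -0.08" --roll '[0,0,0,0,0,0,0,0]' --claw '[0.045,0.049,0.054,0.062,0.072,0.078,0.078,0.078]'

```text
clock: 41.12
position: [621.0, -218.7, 394.8]
ee_rot: [0.0, 1.0, 0.0, -0.001]
contact_force: [0.4, 0.7, 0.5]
gripper_width: 78.0
grasp_force: 0.0
```

carry_out --pt "0 0 -0.04" --pt "0.03 0.02 -0.05" --pt "0.08 0.06 -0.05" --pt "0.12 0.11 -0.05" --pt "0.16 0.16 -0.05" --pt "0.18 0.21 -0.05" --pt "0.18 0.26 -0.05" --pt "0.18 0.3 -0.05" --roll '[0,0,0,0,0,0,0,0]' --claw '[0.078,0.078,0.078,0.078,0.078,0.078,0.078,0.078]'

```text
clock: 42.12
position: [440.3, 82.8, 445.7]
ee_rot: [-0.001, 1.0, 0.001, 0.001]
contact_force: [-0.3, -0.2, -0.2]
gripper_width: 77.9
grasp_force: 0.0
```

Run:
```python
from h import *
for n in("scene","top"):
    c=get_image(n);W=cloud(c)
    for nm,x,y,z0,z1 in(("cap",621,-218,147,175),("pan-base",621,-218,60,75),("collar",460,-304,50,66),("funnel",475,-98,125,145)):
        p=W[(abs(W[...,0]-x)<45)&(abs(W[...,1]-y)<45)&(W[...,2]>z0)&(W[...,2]<z1)]
        print(n,nm,len(p),len(p)>3 and (np.median(p[:,2]),p[:,2].max(),[np.round(k,1) for k in cv2.minEnclosingCircle(p[:,:2].astype(np.float32))]))
    if n=="scene": save(c,"m.png",(370,150,510,255),5.5)
delta()
```

```text
scene cap 135 (np.float64(159.1097984268515), np.float64(164.69082246143125), [array([ 618.4, -216.2]), np.float64(22.9)])
scene pan-base 119 (np.float64(67.68633572264389), np.float64(74.88216846031423), [array([ 618.3, -214.7]), np.float64(32.6)])
scene collar 243 (np.float64(58.041978036624414), np.float64(65.4378182648934), [array([ 460.4, -301.1]), np.float64(32.0)])
scene funnel 149 (np.float64(132.5317060287881), np.float64(140.64940848327853), [array([477. , -99.3]), np.float64(25.6)])
top cap 338 (np.float64(158.27902615626078), np.float64(163.9117769858018), [array([ 622.3, -217.3]), np.float64(23.3)])
top pan-base 129 (np.float64(66.85428417427647), np.float64(74.89250049267025), [array([ 621.1, -215.7]), np.float64(32.8)])
top collar 395 (np.float64(56.37363464475811), np.float64(64.3976721503127), [array([ 459.5, -303.4]), np.float64(29.0)])
top funnel 117 (np.float64(132.90849316878757), np.float64(139.22165895407534), [array([476.8, -99.5]), np.float64(23.3)])
t 42.23 pos [441.   83.9 445.3] tool x [-1.    -0.004 -0.002] z [ 0.002  0.001 -1.   ] w 77.9 F [-0.9 -0.1  0.1] gf 0.0
```

View pics/m.png

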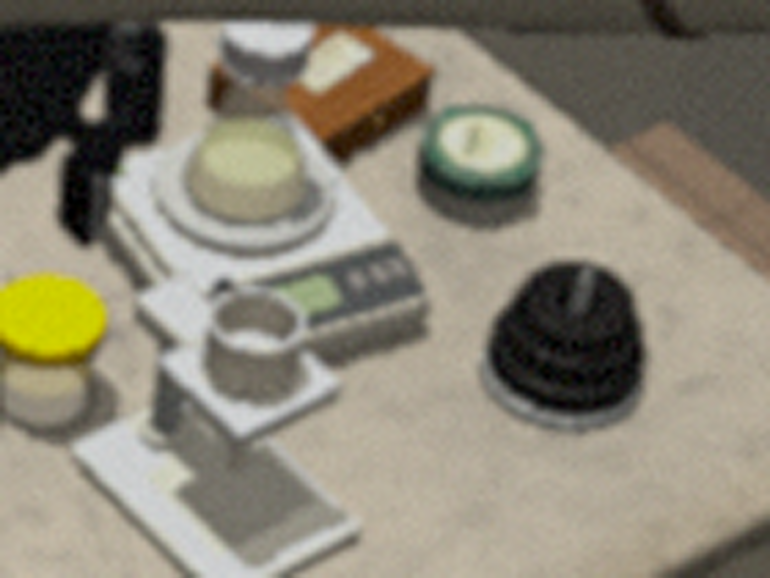

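Final view: the capped flask stands amid the pan (cap at 265,50), the funnel hangs in the stand (255,340), and the collar lies flat on the post (580,290). The cap's top is at 159 mm, as it should be when fully down. I am handing in.

```bash
python3 -c "
from bench import *
print(job_done())"
```

```text
the job is handed in; nothing more can be done
None
```

The job is handed in, done in the order asked: funnel hung in the stand, collar flat on its post, flask upright in the middle of the pan and capped fully down, in about 42 s; the hand-in gave no verdict, but the last camera check agreed with all four.

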